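# Unsnap the intake grille of a desktop air cleaner and lay it down

## Robot

A 6-joint arm with a two-finger parallel gripper is mounted at the origin on a cart in front of the work surface, level with it; the furniture and walls round the work are solid. World frame = base frame: x ahead of the robot, y to its left, z up, the work surface at z = 0. Lengths are in m, angles in rad, forces in N, time in s.
With the tool pointing down it reaches from about 0.3 to 0.75 m from the base axis. Payload 8.5 kg.
Tool frame: the origin (TCP) lies on the front face of the gripper's body, between the roots of the fingers; the fingertips stand 73 mm ahead of it and the grasp point (between the pads) lies 54 mm ahead of it; z points along the fingers, y is the line along which they close (so a half turn about z gives the same grasp; the last joint's range is limited). The gripper opens to 85 mm and grips with 20 to 120 N. Pads are 22 mm wide; open, the fingers measure 114 mm over their backs; the gripper's body (76 mm by 85 mm) begins 54 mm behind the grasp point. The pads swing forward as they close: fully open they stand 13 mm farther back than shut.
Start: joints at [0.898, 0.381, 1.297, -0, 1.464, -0.215], TCP at [0.243, 0.493, 0.304] pointing down, gripper open.
Joint ranges: [-3.11, 3.11], [-0.89, 2.33], [0.22, 2.48], [-1.42, 4.56], [0.17, 2.85], [-2.88, 2.88]. Speed limits (rad/s): [2.39, 2.39, 3.14, 3.14, 3.14, 3.14].

## Interface

Orientations are given as a rotation vector (axis times angle).
In Python, from bench import read_state, grab_frame, hand_in gives the robot as it stands.
- The arm moves only by the tool jog_arm, never from a script. Its argument "steps" is a list of rows, each a list of 7 numbers: the shift along the tool's x, y, z in mm, then the turn, a rotation vector about the tool's x, y, z in rad, then the finger opening in mm, from 0 to 85.4. A call has exactly 5 rows; each row is the pose to reach, as a shift and turn from the pose commanded when the call began, along the tool's axes at that moment; what a row does not reach only later rows make up. A row lasts 1/8 s, in which the tool goes at most 62.5 mm and 10.7 degrees, less where a joint would pass 70% of its speed; a pose out of reach is approached as far as the arm can. A call with a gripper value outside its range is refused whole. The fingers move at their own pace and stop on an object; "newtons" is the grip in N (left out, the last holds). Time passes only in rows, so rows that repeat a pose let the fingers close, or fill a call up. It gives the time, the measured TCP pose, the force, the opening and the grip force at its end, in the units of the state.
- read_state(): the state, without advancing time (a new reading comes with each control period).
- grab_frame(name): name is "side" or "top"; returns a dict with "frame" (384x512x3 uint8, red, green, blue), "depth" (384x512 float32, m along the optical axis (not along the pixel's ray), 0 where there is no reading), "fov_y" (degrees; the focal length in pixels is half the picture's height over the tangent of half this angle, whatever the lens; pixels are square), "cx", "cy" (the principal point, pixels), "k1" (the pictures are not rectified: a ray, as slopes to the right and down, at radius r is drawn at 1 + k1 r^2 times it, then the intrinsics apply), "R" (3x3) and "t" (3): a world point X has camera coordinates R X + t. Camera axes: x right, y down, z forward; pixel columns grow to the right and rows downward; lengths in m; the calibration is good to about 2 mm. A picture is of the moment at which its call begins.
- hand_in(): hands the job in; it is judged then, once.
The state is a dict: "time_s": time; "joints": joint angles; "dq": joint speeds; "tau": joint torques, N m; "position": TCP position; "ee_rot": TCP orientation; "contact_force": force on the tool from outside, world axes, zero at the start; "wrist_torque": the same for the moment, N m; "grip_width": finger opening in m; "grasp_force": force on a finger pad.
Only numpy, scipy, OpenCV 4.12 (cv2) and the standard library are available. Lean on these libraries where they do the work, as an engineer would, in place of code of your own. Each camera call takes 0.05 s, during which the arm holds its last target. There are 200 camera calls.

## Task

The filter of the desktop air cleaner is due, so take off its front grille: press the release tab on top fully down until the grille springs ajar, tip the grille forward over its lower edge and lower it gently onto the worktop in front of the cleaner, never letting it drop. Then draw it clear of the cleaner, leave it lying flat on the worktop with its inner side up, and do not disturb the other things on the desk.

Things in the scene. Friction and masses are not known exactly. Their poses are not given: they have to be found in the camera images.
- air_cleaner: Grey wedge-shaped desktop air cleaner, fixed, 137 deep (x), 186 wide (y), 83 mm high. Origin under its middle; x to its back, z up. The front (-x) faces the robot's right at a slant and leans back 35 deg. Top deck at z 83, x 6 to 70. Sill bar across the foot of the front: x -67 to -62, z 12 to 16. Cheeks flank the grille at y 77 to 93, not standing out beyond its face.
- grille: Black slatted loose grille, 140 g, panel 80 (top to bottom edge) x 150 wide x 4 mm. Origin mid-panel on the outer face; x from top edge to bottom edge, y along the width, z inward. z axis is 125 deg from vertical when snapped in, 105 ajar, 90 upright, 0 when it lies inner side up. Snapped in, origin at (-35, 0, 50) mm in the cleaner's frame.
- grille_top (a point): Middle of the grille's top edge, outer face (grille x -40, z 0); at (-12, 0, 83) in the cleaner's frame when shut. From this edge a flange 16 long, 4 thick, of full width leads backward, level with the deck when shut; its free edge is at grille x -49, z 13 mm. In the middle 40 mm of its width a 4 mm thick keeper hangs at that free edge, to 11 mm below the flange's top.
- grille_foot (a point): Middle of the line through the ends of two flat tongues (22 wide, at y +-45, 12 mm beyond the bottom edge; grille x 52, z 2). They hook under the sill; nothing else holds the grille below: it pivots over the sill and slides free to the front once it lies about level. Tipped past upright it falls forward unless something in front of its top edge holds it back.
- release_tab (a joint): 0 = up, grows as the tab is pressed straight down (m), stop at 0.009. Spring 2 N at first, 5 N at the stop, plus 1 to 2 N latch friction; it comes up when let go. From 0.0065 on the latch is off and two damped plungers push the grille ajar by about 20 deg within 1.5 s: top edge 25 mm forward, 12 mm up; there it rests, leaning back 15 deg, free to be tipped on.
- tab_top (a point): Middle of the top of the release tab, a ridged black key 20 (x) x 44 (y) mm, standing 12 mm above the deck behind the middle of the grille; at (18, 0, 94) mm in the cleaner's frame when up. Pressed home it is still 3 mm above the deck.
- sill (a point): Middle of the upper rear edge of the sill, at (-62, 0, 16) mm in the cleaner's frame.
- stapler: Black desk stapler, 38 x 144 (y) x 46 mm, behind the cleaner. Origin under its middle.
- sticky_pad_1: Pad of sticky notes, 76 x 76 x 12 mm, beside the cleaner (its +y side). Origin under its middle.
- marker_black: Black marker lying flat, 16 x 133 (y) x 19 mm, in front of the cleaner, to its +y side. Origin under its middle.
- staple_box_1: Small carton, 34 x 60 (y) x 19 mm, in front of the cleaner, to its -y side. Origin under its middle.
- eraser: Eraser in a blue sleeve, 22 x 54 (y) x 12 mm, far right. Origin under its middle.
- pen_blue: Blue pen lying flat, 10 x 150 (y) x 13 mm, far left. Origin under its middle.
- glue_stick: Glue stick standing, 24 mm diameter, 88 mm high, far left. Origin under its middle.
Mind the look-alikes: they are no part of the job. There is more than one size of the grille; the job needs the smaller.

How it is judged:
On the way, in this order (a step that is already met when the one before it is completed fails the run):
1. the release tab is pressed home while the grille is still in its frame (value of joint release_tab above 0.0065 m and horizontal distance between grille_foot and sill below 0.035 m), for 0.05 s.
2. the grille is ajar, its tongues still behind the sill (angle between grille's own z axis and vertical between 1.2 and 1.95 rad and horizontal distance between grille_foot and sill below 0.035 m), for 0.1 s.
3. the grille is tipped forward past upright, pivoting over the sill (angle between grille's own z axis and vertical between 0.2 and 1.1 rad and horizontal distance between grille_foot and sill below 0.035 m), for 0.05 s.
At the end, for the whole second after the job is handed in: The grille lies still and flat on the worktop, inner side up (within 0.1 rad, its origin less than 8 mm above the worktop), with its tongues at least 5 mm in front of the sill and touching nothing of the cleaner; the release tab is up again (angle between grille's own z axis and vertical below 0.1 rad and height (world z) of grille between -0.005 and 0.008 m and x of grille_foot in the frame of air_cleaner below -0.072 m and contact force between grille and air_cleaner below 0.05 N and linear speed of grille below 0.02 m/s and value of joint release_tab below 0.002 m).
It fails at once if the grille is dropped or flung (faster than 0.65 m/s) (linear speed of grille above 0.65 m/s).
It fails at once if one of the other things on the desk is disturbed (moved more than 15 mm) (distance of any of stapler, sticky_pad_1, marker_black, staple_box_1, eraser, pen_blue, glue_stick from where it was at the start of the episode above 0.015 m).
It also fails if it takes over 64 s, if anything falls off the work surface, if the arm or the gripper's body presses on something with over 40 N, if the wrist force passes 120 N, or if a joint passes its speed limit or range.

## Working session

There is one attempt and no reset: what is moved stays moved. The work goes in short steps, Python scripts to look and compute and a tool call to move; the robot and the scene stay as the last step left them, time stands still between calls to the robot, and variables do not carry over. Pictures are saved under pics/ and viewed, at most 10 in all, crops included, and the job is handed in when it is done.

Besides the shell and the picture viewer there is one more tool, called after ">>>" by a JSON object that holds its "name" and its "arguments", one argument or row to a line. jog_arm: Moves the arm, as the interface text tells. Its arguments: {"type":"object","properties":{"steps":{"type":"array"},"newtons":{"type":"number"}},"required":["steps"]}

```bash
mkdir -p pics; ls; cat > h.py <<'E'
import numpy as np, cv2
from scipy.spatial.transform import Rotation as Rn
from bench import read_state, grab_frame, hand_in
def intr(f):
    F=f["frame"].shape[0]/2/np.tan(np.radians(f["fov_y"])/2)
    return np.array([[F,0,f["cx"]],[0,F,f["cy"]],[0,0,1.]]),np.array([f["k1"],0,0,0,0.])
def px2w(f,uv,d):
    K,D=intr(f); n=cv2.undistortPoints(np.float64(uv).reshape(-1,1,2),K,D)[:,0]
    d=np.atleast_1d(d)[:,None]; P=np.hstack([n*d,d])
    return (P-f["t"])@f["R"]
def w2px(f,X):
    K,D=intr(f); return cv2.projectPoints(np.float64(X).reshape(-1,1,3),cv2.Rodrigues(np.array(f["R"],float))[0],np.float64(f["t"]),K,D)[0][:,0]
def cloud(f):
    h,w=f["depth"].shape; v,u=np.mgrid[:h,:w]; 
    return px2w(f,np.stack([u,v],-1).reshape(-1,2),f["depth"].ravel()).reshape(h,w,3)
E
python3 - <<'E'
from h import *
for n in("side","top"):
    f=grab_frame(n); cv2.imwrite(f"pics/{n}0.png",f["frame"][...,::-1]); print(n,f["fov_y"],f["k1"],-np.array(f["R"]).T@f["t"]); np.save(f"{n}0.npy",f,allow_pickle=True)
s=read_state(); print({k:np.round(v,3) for k,v in s.items()})
E
```

```text
pics
side 47.74137057711123 0.04534454827251427 [0.59366468 1.44802924 0.65426814]
top 49.1015537152365 0.009339197118814712 [0.38575866 0.00626638 1.36184382]
{'time_s': np.float64(0.1), 'joints': array([ 0.898,  0.381,  1.298,  0.   ,  1.464, -0.215]), 'dq': array([-0.002, -0.001, -0.001, -0.   ,  0.   ,  0.   ]), 'tau': array([ 5.0000e-03, -4.4922e+01, -2.3166e+01, -0.0000e+00,  4.0000e-03,
       -0.0000e+00]), 'position': array([0.243, 0.493, 0.303]), 'ee_rot': array([-7.130e-01, -3.059e+00,  2.000e-03]), 'contact_force': array([0.031, 0.458, 0.32 ]), 'wrist_torque': array([ 0.01 ,  0.036, -0.04 ]), 'grasp_force': np.float64(0.0), 'grip_width': np.float64(0.085)}
```

View pics/top0.png

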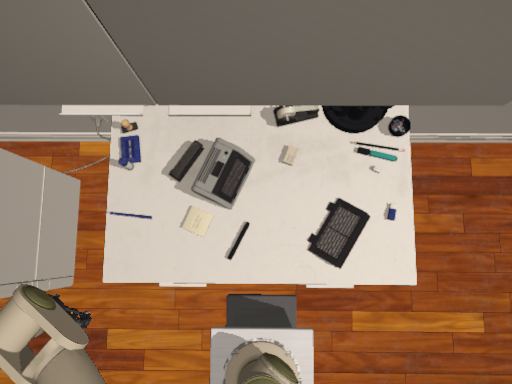

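View pics/side0.png

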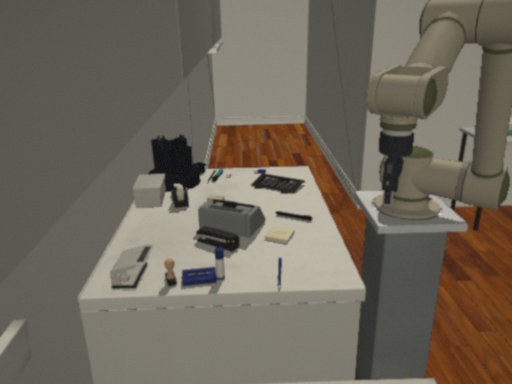

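The top view shows the cleaner at about (224,173), with a black grille in its front at (234,182). A larger loose black grille lies at (340,232). The job's grille is the smaller one snapped in the cleaner; the loose one is the look-alike. I'll enlarge a crop to confirm this and measure the pose.

```bash
python3 - <<'E'
from h import *
f=np.load("top0.npy",allow_pickle=True).item()
C=cloud(f); im=f["frame"]
c=im[120:280,170:380]; cv2.imwrite("pics/crop0.png",cv2.resize(c[...,::-1],None,fx=3.7,fy=3.7,interpolation=cv2.INTER_CUBIC))
z=C[...,2]
for r in range(136,214,6): print(r,[int(round(1000*v)) for v in z[r,188:260:4]])
sub=np.zeros(z.shape,bool); sub[130:215,185:262]=1
m=sub&(z>0.02); P=C[m]
print("all",cv2.minAreaRect((P[:,:2]*1000).astype(np.float32)),m.sum())
m=sub&(abs(z-0.083)<0.006); P=C[m]; print("deck",cv2.minAreaRect((P[:,:2]*1000).astype(np.float32)),m.sum())
E
```

```text
136 [1, -6, -2, -3, -2, 0, 1, 2, 0, -5, -2, -1, -2, -1, -1, 0, -4, 0]
142 [4, 2, 40, -2, 0, -1, 2, 81, 83, 86, 77, -5, 2, -7, -3, 0, -2, 0]
148 [45, 47, 43, 29, -2, 4, 78, 85, 87, 85, 87, 78, 80, 75, -2, -5, -1, 2]
154 [46, 40, 6, -2, 2, 74, 80, 84, 82, 83, 82, 80, 76, 69, 60, 35, -7, 0]
160 [43, 7, -5, -2, 6, 84, 80, 82, 85, 83, 80, 82, 65, 57, 45, 26, 20, 2]
166 [12, -2, -2, -3, 82, 82, 83, 97, 92, 70, 82, 80, 60, 41, 30, 19, 3, -1]
172 [2, 2, -1, 79, 83, 83, 92, 94, 79, 80, 77, 63, 48, 36, 25, 17, 5, 5]
178 [0, 5, 76, 86, 90, 87, 77, 83, 85, 81, 67, 51, 38, 19, 10, 0, -1, 0]
184 [2, -2, 79, 87, 81, 82, 83, 79, 86, 69, 58, 42, 30, 5, 0, 1, 2, -1]
190 [-3, 77, 85, 79, 84, 84, 72, 82, 75, 56, 48, 34, 19, 10, -1, -7, 5, -6]
196 [1, 0, 0, -1, 80, 82, 85, 78, 70, 55, 38, 22, 15, -2, -1, -1, -3, -7]
202 [2, -3, -3, -2, 0, 1, 2, 67, 58, 51, 28, 7, -2, 0, -4, 5, 1, -1]
208 [1, 16, 3, 0, 4, -1, -4, 6, 4, 4, 24, 1, -6, 3, -2, 0, 3, 1]
all ((564.486083984375, 131.4687957763672), (378.52685546875, 217.24176025390625), 5.15995979309082) 2733
deck ((641.7504272460938, 145.30206298828125), (88.2922592163086, 186.20330810546875), 64.99916076660156) 1378
```

View pics/crop0.png

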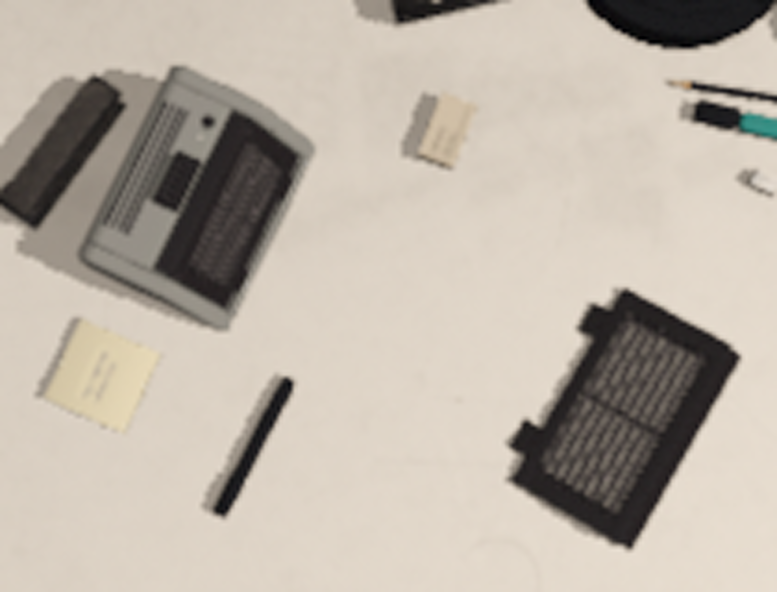

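```bash
cat > fit.py <<'E'
from h import *
from scipy.optimize import minimize
def hm(q):
    x,y=q[:,0],q[:,1]
    z=np.minimum(.083,.050+1.428*(x+.035))
    z=np.where((abs(x-.018)<.010)&(abs(y)<.022),.094,z)
    return np.where((x>-.067)&(x<.070)&(abs(y)<.093),np.maximum(z,.004),0)
def loc(p,X): c,s=np.cos(p[2]),np.sin(p[2]); d=X[:,:2]-p[:2]; return np.c_[c*d[:,0]+s*d[:,1],-s*d[:,0]+c*d[:,1]]
f=np.load("top0.npy",allow_pickle=True).item()
C=cloud(f); Q=C[128:225,180:268].reshape(-1,3)
Q=Q[np.isfinite(Q).all(1)]
def cost(p):
    q=loc(p,Q); k=(q[:,0]<.078)
    return np.minimum(abs(hm(q)-Q[:,2]),.03)[k].sum()/1000+ .03*(~k).sum()/1000*0.3
best=None
for a in np.arange(0.3,2.0,.1):
    r=minimize(cost,[.60,.13,a],method="Nelder-Mead",options=dict(initial_simplex=[[.60,.13,a],[.63,.13,a],[.60,.16,a],[.60,.13,a+.1]],xatol=1e-5,fatol=1e-7))
    if best is None or r.fun<best.fun: best=r
p=best.x; print(p,best.fun,np.degrees(p[2])); np.save("pose.npy",p)
im=f["frame"].copy(); c,s=np.cos(p[2]),np.sin(p[2])
def W(P): P=np.array(P,float)/1000; return np.c_[p[0]+c*P[:,0]-s*P[:,1],p[1]+s*P[:,0]+c*P[:,1],P[:,2]]
big=cv2.resize(im[125:265,170:330],None,fx=5,fy=5,interpolation=cv2.INTER_CUBIC).copy()
for poly in ([[6,-93,83],[70,-93,83],[70,93,83],[6,93,83]],[[8,-22,94],[28,-22,94],[28,22,94],[8,22,94]],[[-12,-75,83],[-58,-75,17.2],[-58,75,17.2],[-12,75,83]]):
    u=w2px(f,W(poly)); u=((u-[170,125]+.5)*5).astype(int)
    cv2.polylines(big,[u],True,(255,0,0),1)
cv2.imwrite("pics/fit0.png",big[:,:,::-1])
for n,q in dict(tab=[18,0,94],top=[-12,0,83],sill=[-62,0,16]).items(): print(n,W([q]))
E
python3 fit.py
```

```text
[0.63186497 0.1241426  1.13452605] 0.04004975506163448 65.00355440392748
tab [[0.63947109 0.14045661 0.094     ]]
top [[0.62679423 0.11326659 0.083     ]]
sill [[0.60566613 0.06794989 0.016     ]]
```

View pics/fit0.png

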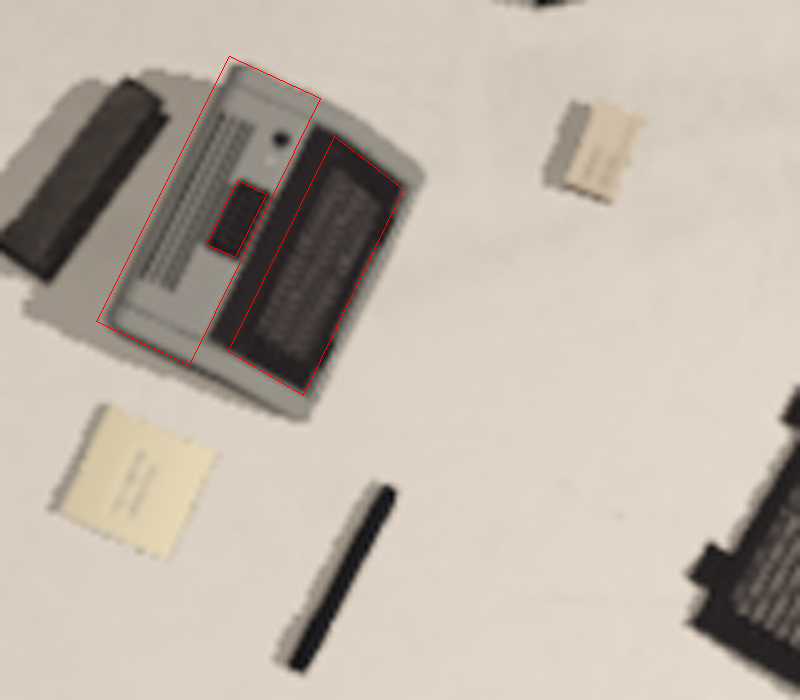

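The overlay fits: the cleaner's yaw is 65° with its tab at (0.639, 0.140, 0.094). The crop confirms that the snapped-in panel is the smaller grille and the loose one at (340,232) is the look-alike. Next I'll move above the tab.

```bash
cat > go.py <<'E'
# usage: go.py f_mm y_mm ztip_mm tilt_deg : shift to put shut fingertip midpoint at cleaner (x=-f,y), height ztip; tilt>0 = body leans to the front
import sys; from h import *
p=np.load("pose.npy"); c,s=np.cos(p[2]),np.sin(p[2])
cx=np.array([c,s,0]); cy=np.array([-s,c,0])
f,y,z,t=map(float,sys.argv[1:5]); L=float(sys.argv[5]) if len(sys.argv)>5 else 73
st=read_state(); R0=Rn.from_rotvec(st["ee_rot"]); T0=np.array(st["position"])
t=np.radians(t); tz=np.cos(t)*np.array([0,0,-1.])+np.sin(t)*cx
ty=np.cos(t)*cx+np.sin(t)*np.array([0,0,1.]); tx=np.cross(ty,tz)
R1=Rn.from_matrix(np.c_[tx,ty,tz])
tip=np.array([p[0],p[1],0])+cx*(-f/1000)+cy*(y/1000)+np.array([0,0,z/1000])
d=R0.inv().apply(tip-tz*L/1000-T0)*1000
now=T0+R0.apply([0,0,L/1000])-[p[0],p[1],0]
print("now f,y,z",np.round([-now@cx*1000,now@cy*1000,now[2]*1000],1),"tilt",round(np.degrees(np.arctan2(R0.apply([0,0,1])@cx,-R0.apply([0,0,1])[2])),1))
print("shift",np.round(d,1),"turn",np.round((R0.inv()*R1).as_rotvec(),3), "t",round(float(st["time_s"]),2),"F",np.round(st["contact_force"],1),"w",round(float(st["grip_width"])*1000,1),"g",st["grasp_force"])
E
python3 go.py -20 0 125 0
```

```text
now f,y,z [-170.1  508.5  230.4] tilt -0.1
shift [-511.6 -139.1  105.4] turn [-0.001 -0.    -0.022] t 0.1 F [0.  0.5 0.3] w 85.2 g 0.0
```

>>> {"name": "jog_arm", "arguments": {
  "steps": [
    [-55,-15,0,0,0,0,40],
    [-110,-30,0,0,0,0,20],
    [-165,-45,0,0,0,0,0],
    [-220,-60,0,0,0,0,0],
    [-270,-73,20,0,0,-0.022,0]
  ],
  "newtons": 20
}}

```text
time_s: 0.72
position: [0.4546, 0.3072, 0.2846]
ee_rot: [0.679, 3.065, 0.002]
contact_force: [-0.2, 0.6, -0.7]
grip_width: -0.0
grasp_force: 0.0
```

>>> {"name": "jog_arm", "arguments": {
  "steps": [
    [-55,-15,10,0,0,0,0],
    [-110,-30,20,0,0,0,0],
    [-165,-45,40,0,0,0,0],
    [-215,-58,60,0,0,0,0],
    [-240,-65,80,0,0,0,0]
  ]
}}

```text
time_s: 1.35
position: [0.6447, 0.1461, 0.2024]
ee_rot: [-0.682, -3.066, 0.001]
contact_force: [0.4, 0.5, 0.2]
grip_width: -0.0
grasp_force: 0.0
```

```bash
python3 go.py -20 0 100 0
```

```text
now f,y,z [-25.3  -2.3 129.4] tilt -0.0
shift [ 2.3 -5.3 29.4] turn [-0.001 -0.001 -0.002] t 1.35 F [0.4 0.5 0.2] w -0.0 g 0.0
```

>>> {"name": "jog_arm", "arguments": {
  "steps": [
    [2,-5,10,0,0,0,0],
    [2,-5,20,0,0,0,0],
    [2,-5,30,0,0,0,0],
    [2,-5,33,0,0,0,0],
    [2,-5,33,0,0,0,0]
  ]
}}

```text
time_s: 1.98
position: [0.6391, 0.145, 0.1711]
ee_rot: [0.678, 3.067, 0.0]
contact_force: [0.0, 0.8, 0.3]
grip_width: -0.0001
grasp_force: 0.0
```

>>> {"name": "jog_arm", "arguments": {
  "steps": [
    [0,0,2,0,0,0,0],
    [0,0,4,0,0,0,0],
    [0,0,6,0,0,0,0],
    [0,0,8,0,0,0,0],
    [0,0,8,0,0,0,0]
  ]
}}

```text
time_s: 2.6
position: [0.6393, 0.1447, 0.163]
ee_rot: [0.679, 3.067, 0.0]
contact_force: [-0.4, 0.4, 2.2]
grip_width: 0.0001
grasp_force: 1.4
```

>>> {"name": "jog_arm", "arguments": {
  "steps": [
    [0,0,1,0,0,0,0],
    [0,0,2,0,0,0,0],
    [0,0,3,0,0,0,0],
    [0,0,4,0,0,0,0],
    [0,0,4.5,0,0,0,0]
  ]
}}

```text
time_s: 3.22
position: [0.6393, 0.1447, 0.1585]
ee_rot: [0.679, 3.067, 0.0]
contact_force: [0.3, 1.1, 4.6]
grip_width: -0.0
grasp_force: 2.2
```

>>> {"name": "jog_arm", "arguments": {
  "steps": [
    [0,0,0.5,0,0,0,0],
    [0,0,0.5,0,0,0,0],
    [0,0,0.5,0,0,0,0],
    [0,0,0.5,0,0,0,0],
    [0,0,0.5,0,0,0,0]
  ]
}}

```text
time_s: 3.85
position: [0.6393, 0.1447, 0.1582]
ee_rot: [0.679, 3.067, 0.0]
contact_force: [-0.0, 1.1, 5.5]
grip_width: -0.0
grasp_force: 2.8
```

>>> {"name": "jog_arm", "arguments": {
  "steps": [
    [0,0,0,0,0,0,0],
    [0,0,0,0,0,0,0],
    [0,0,0,0,0,0,0],
    [0,0,0,0,0,0,0],
    [0,0,0,0,0,0,0]
  ]
}}

```text
time_s: 4.47
position: [0.6393, 0.1446, 0.1582]
ee_rot: [0.679, 3.067, 0.0]
contact_force: [0.3, 1.8, 6.3]
grip_width: 0.0
grasp_force: 2.8
```

```bash
python3 go.py -20 0 130 0; python3 - <<'E'
from h import *
f=grab_frame("side"); im=f["frame"]; 
p=np.load("pose.npy"); u=w2px(f,[[p[0],p[1],.06]])[0].astype(int); print(u)
c=im[u[1]-50:u[1]+40,u[0]-60:u[0]+60]; cv2.imwrite("pics/s1.png",cv2.resize(c[...,::-1],None,fx=6,fy=6,interpolation=cv2.INTER_CUBIC))
E
```

```text
now f,y,z [-21.8   1.9  85.2] tilt 0.0
shift [ -1.9  -1.7 -44.8] turn [0. 0. 0.] t 4.47 F [0.3 1.8 6.3] w 0.0 g 2.80154787003994
[232 209]
```

View pics/s1.png

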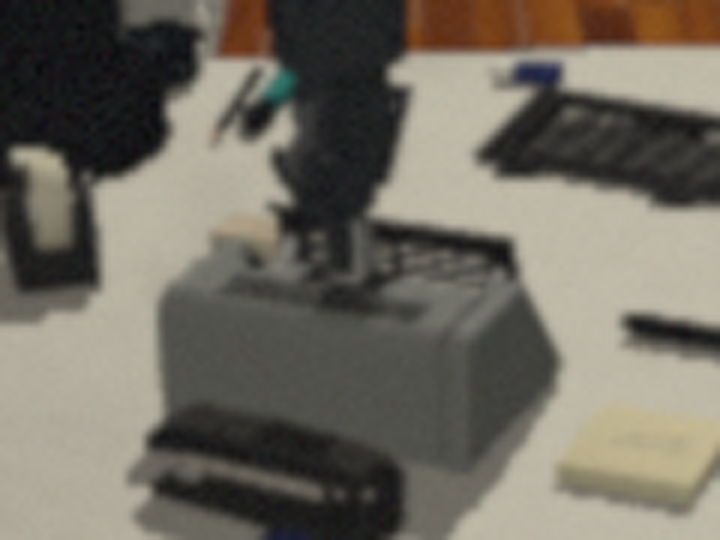

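The side view shows the dark flange edge raised and ajar at about (440,235), in front of the deck. I'll lift now so the tab comes up, then measure the flange.

>>> {"name": "jog_arm", "arguments": {
  "steps": [
    [0,0,-12,0,0,0,0],
    [-1,-5,-30,0,0,0,0],
    [-2,-20,-55,0,0,0,10],
    [-2,-40,-58,0,0,0,34],
    [-2,-52,-58,0,0,0,34]
  ]
}}

```text
time_s: 5.15
position: [0.6183, 0.0953, 0.2157]
ee_rot: [-0.68, -3.066, 0.001]
contact_force: [-0.4, -0.5, -1.7]
grip_width: 0.0339
grasp_force: 0.0
```

```bash
cat > look.py <<'E'
from h import *
import sys
p=np.load("pose.npy"); c,s=np.cos(p[2]),np.sin(p[2])
f=grab_frame("top"); C=cloud(f); d=C-[p[0],p[1],0]
F=-(c*d[...,0]+s*d[...,1])*1000; Y=(-s*d[...,0]+c*d[...,1])*1000; Z=C[...,2]*1000
for a,b in ((-72,-45),(45,72)):
    m=(Y>a)&(Y<b)
    print((a,b),[(k,int(np.median(Z[m&(abs(F-k)<3)]))if (m&(abs(F-k)<3)).any() else None) for k in range(-20,200,6)])
if len(sys.argv)>1:
    u=w2px(f,[[p[0]-c*.06,p[1]-s*.06,.05]])[0].astype(int); im=f["frame"][u[1]-50:u[1]+50,u[0]-60:u[0]+60]
    cv2.imwrite(sys.argv[1],cv2.resize(im[...,::-1],None,fx=6,fy=6,interpolation=cv2.INTER_CUBIC))
E
python3 look.py pics/t1.png; python3 go.py 30 0 120 0
```

```text
(-72, -45) [(-20, None), (-14, None), (-8, None), (-2, None), (4, None), (10, 844), (16, 819), (22, 813), (28, 815), (34, 810), (40, 809), (46, 804), (52, 808), (58, 800), (64, 794), (70, 716), (76, 577), (82, 2), (88, -2), (94, -1), (100, 0), (106, 0), (112, 0), (118, 0), (124, 1), (130, 0), (136, -1), (142, 1), (148, -1), (154, -1), (160, 1), (166, 0), (172, -1), (178, 0), (184, 1), (190, 0), (196, 0)]
(45, 72) [(-20, 412), (-14, 451), (-8, 453), (-2, 455), (4, 453), (10, 424), (16, 413), (22, 412), (28, 407), (34, 402), (40, None), (46, None), (52, None), (58, None), (64, None), (70, 462), (76, 463), (82, 463), (88, 462), (94, 460), (100, 458), (106, 461), (112, 461), (118, 450), (124, 4), (130, -1), (136, 1), (142, 1), (148, 1), (154, 0), (160, 0), (166, 0), (172, 1), (178, 0), (184, 0), (190, -1), (196, 1)]
now f,y,z [3.290e+01 1.000e-01 1.423e+02] tilt -0.1
shift [-0.1  2.8 22.3] turn [-0.001 -0.001 -0.001] t 5.2 F [ 0.3 -0.8  0.7] w 34.0 g 0.0
```

View pics/t1.png

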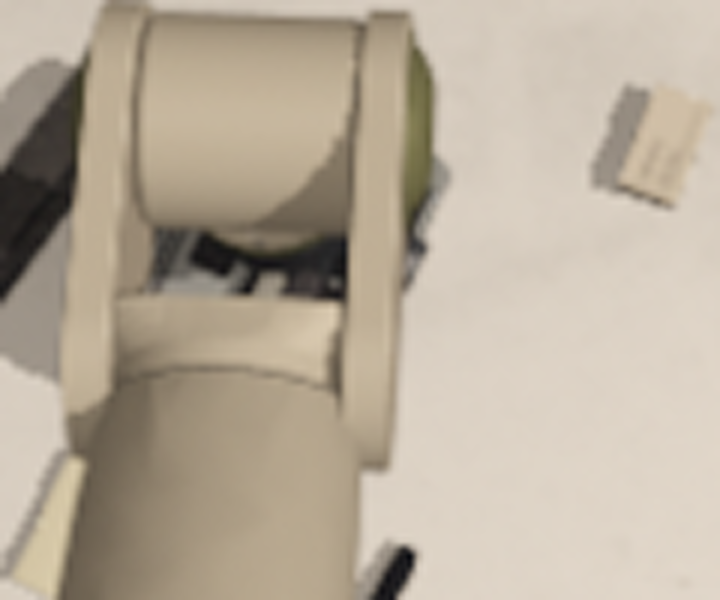

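The arm hides the grille in the top view, so I'll measure from the side depth instead.

```bash
sed -e 's/"top"/"side"/' look.py > looks.py; cat > edge.py <<'E'
exec(open("looks.py").read().split("for a,b")[0])
for a,b in ((-72,-30),(30,72)):
    m=(Y>a)&(Y<b)&(Z>86)&(Z<125)&(F>-5)&(F<130); print((a,b),m.sum(), "top z",np.percentile(Z[m],[50,90]) if m.any() else '', "F pct",np.percentile(F[m],[5,50,95]) if m.any() else '')
m=(abs(Y)<20)&(abs(F+18)<8)&(Z>75)&(Z<110); print("tab",m.sum(),np.median(Z[m]))
m=(abs(Y)<85)&(F<-32)&(F>-66)&(Z>75)&(Z<110); print("deck",m.sum(),np.median(Z[m]))
E
python3 edge.py
```

```text
(-72, -30) 29 top z [96.57552122 99.3177337 ] F pct [23.47170101 30.13717129 39.04349854]
(30, 72) 32 top z [96.48482289 99.41206629] F pct [22.0538674  30.02647588 39.6057502 ]
tab 36 93.75531945713695
deck 296 82.2060144504146
```

>>> {"name": "jog_arm", "arguments": {
  "steps": [
    [0,3,15,0,0,0,34],
    [0,3,30,0,0,0,34],
    [0,3,42,0,0,0,34],
    [0,3,52,0,0,0,34],
    [0,3,56,0,0,0,34]
  ]
}}

```text
time_s: 5.88
position: [0.6202, 0.0994, 0.159]
ee_rot: [-0.679, -3.066, 0.0]
contact_force: [-0.4, 0.7, 0.0]
grip_width: 0.0337
grasp_force: 0.0
```

```bash
python3 go.py 30 0 86 0; python3 - <<'E'
from h import *
f=grab_frame("side"); im=f["frame"]; c=im[160:250,180:280]; cv2.imwrite("pics/s2.png",cv2.resize(c[...,::-1],None,fx=6,fy=6,interpolation=cv2.INTER_CUBIC))
E
python3 edge.py
```

```text
now f,y,z [27.3  0.2 86. ] tilt -0.0
shift [-0.1 -2.7  0. ] turn [-0.    -0.001  0.001] t 5.88 F [-0.4  0.7  0. ] w 33.7 g 0.0
(-72, -30) 24 top z [ 96.59577732 100.37085496] F pct [21.6299789  27.7781467  38.43338673]
(30, 72) 33 top z [96.87335905 99.4441713 ] F pct [21.18943142 30.79477776 40.07801297]
tab 35 93.88147373089205
deck 286 81.9974464990718
```

View pics/s2.png

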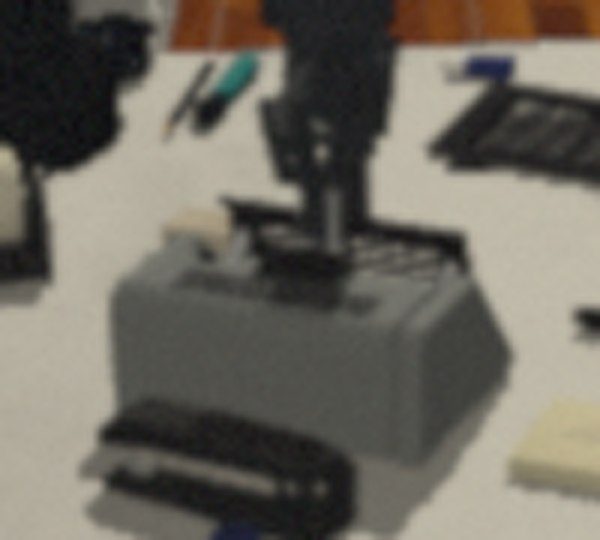

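The fingers straddle the ajar flange (dark line at (340,220)) with no contact force. Next I'll tip it slowly.

>>> {"name": "jog_arm", "arguments": {
  "steps": [
    [0,-6,-1,0,0,0,30],
    [0,-13,-2,0,0,0,28],
    [0,-19,-2.5,0,0,0,27],
    [0,-25,-3,0,0,0,26],
    [0,-25,-3,0,0,0,26]
  ]
}}

```text
time_s: 6.6
position: [0.6097, 0.0762, 0.163]
ee_rot: [0.68, 3.067, -0.0]
contact_force: [-1.4, 0.2, 0.6]
grip_width: 0.0261
grasp_force: 0.0
```

```bash
python3 go.py 76 0 85 0; python3 edge.py
```

```text
now f,y,z [52.8 -0.2 90. ] tilt -0.0
shift [  0.1 -23.2   5. ] turn [-0.  0. -0.] t 6.6 F [-1.4  0.2  0.6] w 26.1 g 0.0
(-72, -30) 43 top z [ 92.59872591 104.00738621] F pct [42.08320816 51.20600598 57.77280745]
(30, 72) 46 top z [ 94.30843949 103.3093323 ] F pct [41.02248572 51.33717275 57.95994932]
tab 31 93.15413299075757
deck 289 82.12175186088379
```

>>> {"name": "jog_arm", "arguments": {
  "steps": [
    [0,-5,1,0,0,0,25],
    [0,-11,2,0,0,0,24],
    [0,-17,3.5,0,0,0,23],
    [0,-23,5,0,0,0,22],
    [0,-23,5,0,0,0,22]
  ]
}}

```text
time_s: 7.28
position: [0.5999, 0.0554, 0.1578]
ee_rot: [-0.68, -3.067, 0.0]
contact_force: [-0.1, -0.6, -0.1]
grip_width: 0.0219
grasp_force: 0.1
```

```bash
python3 go.py 98 0 76.5 0; python3 edge.py
```

```text
now f,y,z [75.9 -0.1 84.8] tilt -0.0
shift [  0.1 -22.2   8.3] turn [-0. -0. -0.] t 7.28 F [-0.1 -0.6 -0.1] w 21.9 g 0.09157750944723375
(-72, -30) 48 top z [ 95.96441203 103.71836105] F pct [70.78163109 77.39708886 84.29382547]
(30, 72) 56 top z [ 93.43797824 103.5664824 ] F pct [71.93850022 77.12725929 83.22309242]
tab 33 93.69523664103095
deck 283 82.09296096028135
```

>>> {"name": "jog_arm", "arguments": {
  "steps": [
    [0,-6,2,0,0,0,21],
    [0,-12,4,0,0,0,20],
    [0,-17,6,0,0,0,19],
    [0,-22,8,0,0,0,18],
    [0,-22,8,0,0,0,18]
  ]
}}

```text
time_s: 7.95
position: [0.5907, 0.0355, 0.1498]
ee_rot: [-0.68, -3.067, 0.0]
contact_force: [-0.8, -1.5, 0.4]
grip_width: 0.0182
grasp_force: 0.3
```

```bash
python3 go.py 117 0 67 0; sed -i 's/Z>86/Z>45/;s/F>-5/F>65/' edge.py; sed -i 's/F<130/F<175/' edge.py; python3 edge.py
```

```text
now f,y,z [97.8 -0.1 76.8] tilt -0.0
shift [  0.1 -19.2   9.8] turn [-0. -0. -0.] t 7.95 F [-0.8 -1.5  0.4] w 18.2 g 0.3044845594558865
(-72, -30) 137 top z [73.50736971 93.16089464] F pct [ 81.81522521  94.27619363 103.27284701]
(30, 72) 160 top z [72.20844045 92.48171045] F pct [ 78.01808201  93.00413183 101.89566275]
tab 27 94.15251877736046
deck 288 82.11807212341446
```

>>> {"name": "jog_arm", "arguments": {
  "steps": [
    [0,-5,2,0,0,0,17],
    [0,-10,4.5,0,0,0,16],
    [0,-15,7,0,0,0,15],
    [0,-19,9.5,0,0,0,13.5],
    [0,-20,10,0,0,0,12.5]
  ]
}}

```text
time_s: 8.62
position: [0.5822, 0.0175, 0.1397]
ee_rot: [-0.68, -3.067, 0.0]
contact_force: [-0.3, -0.5, -0.8]
grip_width: 0.0128
grasp_force: 0.2
```

```bash
python3 go.py 117 0 67 0;python3 edge.py
```

```text
now f,y,z [117.7  -0.   66.7] tilt -0.0
shift [ 0.1  0.7 -0.3] turn [-0. -0.  0.] t 8.62 F [-0.3 -0.5 -0.8] w 12.8 g 0.23281254842004273
(-72, -30) 128 top z [62.99410993 79.9555362 ] F pct [ 91.57420921 110.50053234 120.84713619]
(30, 72) 144 top z [63.15719845 79.70756133] F pct [ 89.46259862 111.91702401 120.13773731]
tab 39 93.36327706121808
deck 296 81.88442995294139
```

>>> {"name": "jog_arm", "arguments": {
  "steps": [
    [0,0,0,0,0,0,11],
    [0,0,0,0,0,0,10],
    [0,0,0,0,0,0,9],
    [0,0,0,0,0,0,8],
    [0,0,0,0,0,0,8]
  ],
  "newtons": 20
}}

```text
time_s: 9.3
position: [0.5823, 0.0178, 0.1399]
ee_rot: [-0.679, -3.067, -0.0]
contact_force: [0.6, 0.0, -2.0]
grip_width: 0.0101
grasp_force: 20.7
```

```bash
python3 - <<'E'
from h import *
f=grab_frame("side"); im=f["frame"]; c=im[150:240,200:300]; cv2.imwrite("pics/s3.png",cv2.resize(c[...,::-1],None,fx=6,fy=6,interpolation=cv2.INTER_CUBIC))
E
python3 edge.py
python3 - <<'E'
import numpy as np
# rigid rotation about pivot P from 35 to th, tip shut pos rel.
P=np.array([58.5,18.3]); T=np.array([117.7,66.7])-P
for t in range(35,-1,-5):
    a=np.radians(t-35); R=np.array([[np.cos(a),-np.sin(a)],[np.sin(a),np.cos(a)]]); print(t,np.round(P+R@T,1))
E
```

```text
(-72, -30) 96 top z [56.14372377 69.40193471] F pct [ 98.23466631 113.5236142  120.4950886 ]
(30, 72) 108 top z [55.98859186 69.32912668] F pct [ 96.30586354 114.07041598 121.84464574]
tab 34 92.39210094578269
deck 282 81.96573717724948
35 [117.7  66.7]
30 [121.7  61.4]
25 [125.2  55.7]
20 [128.2  49.7]
15 [130.7  43.5]
10 [132.6  37.1]
5 [134.   30.6]
0 [134.8  24. ]
```

View pics/s3.png

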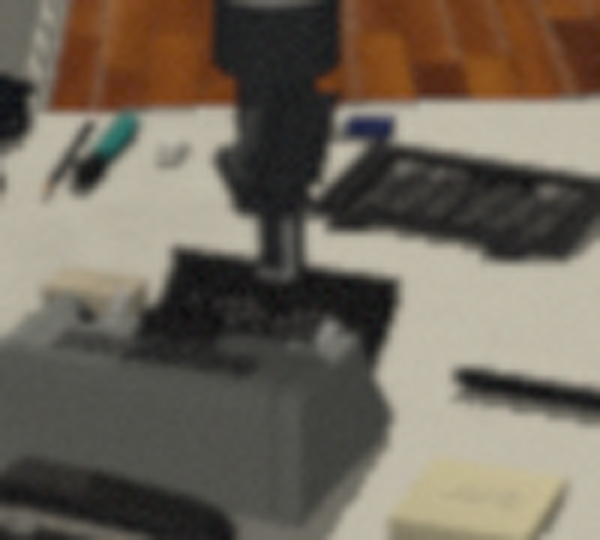

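The grip is on the flange middle at about (280,270), holding with 20 N, and the panel slopes down behind the sill. I'll fit its plane to get the angle.

```bash
cat > plane.py <<'E'
exec(open("looks.py").read().split("for a,b")[0])
from scipy.optimize import least_squares
import sys
f0,f1=map(float,sys.argv[1:3])
m=(abs(Y)>28)&(abs(Y)<66)&(F>f0)&(F<f1)&(Z>float(sys.argv[3]))&(Z<85); x,y,z=F[m],Y[m],Z[m]
r=least_squares(lambda q:q[0]+q[1]*(x-110)+q[2]*y-z,[40,.5,0],loss="soft_l1",f_scale=2).x
print(m.sum(),"z at f110",round(r[0],1),"theta",round(np.degrees(np.arctan(r[1])),1),"roll",round(np.degrees(np.arctan(r[2])),1))
for k in range(70,160,6):
    mm=(abs(Y)>28)&(abs(Y)<70)&(abs(F-k)<3)&(Z<100); print((k,int(mm.sum()),int(np.median(Z[mm])) if mm.any() else None, int(np.percentile(Z[mm],90)) if mm.any() else None),end=" ")
E
python3 plane.py 80 114 10
```

```text
128 z at f110 53.6 theta 33.7 roll 0.6
(70, 0, None, None) (76, 0, None, None) (82, 0, None, None) (88, 9, 40, 44) (94, 16, 43, 49) (100, 33, 46, 50) (106, 40, 50, 54) (112, 53, 57, 69) (118, 74, 63, 71) (124, 13, 61, 70) (130, 3, 0, 1) (136, 4, 0, 0) (142, 4, 0, 0) (148, 4, 0, 0) (154, 5, 0, 1)
```

```bash
python3 - <<'E'
import numpy as np
S=np.array([64.5,17]); T0=np.array([117.3,66.8]); 
tcp=lambda T,t:T+73*np.array([np.sin(t),np.cos(t)])
for t in (7,14,20,27,34):
    a=np.radians(t); R=np.array([[np.cos(a),np.sin(a)],[-np.sin(a),np.cos(a)]])
    d=tcp(S+R@(T0-S)+[0,1.5],a)-tcp(T0,0); print(t,np.round([-d[0],-d[1]],1),round(a,3))
E
python3 go.py 117.3 0 66.8 30
```

```text
7 [-14.6   5.9] 0.122
14 [-28.1  14.9] 0.244
20 [-38.8  24. ] 0.349
27 [-50.   35.9] 0.471
34 [-59.6  49. ] 0.593
now f,y,z [117.3  -0.   66.9] tilt 0.0
shift [  0.1 -36.5   9.9] turn [-0.524 -0.     0.   ] t 9.45 F [-0.7  1.1 -1. ] w 10.0 g 20.705633461475372
```

>>> {"name": "jog_arm", "arguments": {
  "steps": [
    [0,0,-0.5,0,0,0,8],
    [0,0,-1,0,0,0,8],
    [0,0,-1,0,0,0,8],
    [0,0,-1,0,0,0,8],
    [0,0,-1,0,0,0,8]
  ],
  "newtons": 50
}}

```text
time_s: 10.07
position: [0.5823, 0.0178, 0.1409]
ee_rot: [0.679, 3.067, -0.0]
contact_force: [0.2, 0.1, -0.1]
grip_width: 0.0089
grasp_force: 45.0
```

>>> {"name": "jog_arm", "arguments": {
  "steps": [
    [0,-7,3,-0.06,0,0,8],
    [0,-14.5,7,-0.122,0,0,8],
    [0,-21.5,11,-0.183,0,0,8],
    [0,-28,15.5,-0.244,0,0,8],
    [0,-28,15.5,-0.244,0,0,8]
  ]
}}

```text
time_s: 10.7
position: [0.5702, -0.0084, 0.1251]
ee_rot: [0.666, 2.995, 0.366]
contact_force: [-0.8, 0.1, -0.6]
grip_width: 0.0088
grasp_force: 45.1
```

```bash
python3 go.py 130 0 52 34; python3 plane.py 80 120 10
```

```text
now f,y,z [ 1.285e+02 -1.000e-01  5.430e+01] tilt 13.9
shift [  0.1 -27.    6.3] turn [-0.35  -0.    -0.001] t 10.7 F [-0.8  0.1 -0.6] w 8.8 g 45.071375370025635
76 z at f110 39.4 theta 20.6 roll 0.6
(70, 0, None, None) (76, 0, None, None) (82, 0, None, None) (88, 3, 29, 33) (94, 3, 31, 33) (100, 12, 36, 39) (106, 14, 39, 40) (112, 29, 39, 42) (118, 33, 42, 45) (124, 49, 47, 55) (130, 57, 52, 58) (136, 10, 49, 56) (142, 3, -1, 0) (148, 5, 0, 0) (154, 4, 0, 0)
```

```bash
python3 go.py 133.7 0 42.4 24|tail -1; python3 go.py 137.2 0 29.6 34.5|tail -1;  python3 go.py 180 0 29.6 34.5|tail -1
```

```text
shift [  0.2 -21.2  11.6] turn [-0.176 -0.    -0.   ] t 10.75 F [ 0.4  0.7 -1.9] w 9.0 g 45.07347285747528
shift [  0.2 -40.5  26.7] turn [-0.359 -0.    -0.   ] t 10.75 F [ 0.4  0.7 -1.9] w 9.0 g 45.07347285747528
shift [  0.2 -82.1  16.4] turn [-0.359 -0.    -0.   ] t 10.75 F [ 0.4  0.7 -1.9] w 9.0 g 45.07347285747528
```

>>> {"name": "jog_arm", "arguments": {
  "steps": [
    [0,-10.5,5.5,-0.088,0,0,8],
    [0,-21,11.5,-0.176,0,0,8],
    [0,-31,18.5,-0.268,0,0,8],
    [0,-40.5,26.5,-0.359,0,0,8],
    [0,-40.5,26.5,-0.359,0,0,8]
  ]
}}

```text
time_s: 11.38
position: [0.5565, -0.0379, 0.0893]
ee_rot: [0.626, 2.817, 0.874]
contact_force: [1.2, -0.1, -1.7]
grip_width: 0.009
grasp_force: 45.2
```

```bash
python3 go.py 180 0 30 34.5; python3 go.py 180 0 12 34.5|tail -1; python3 plane.py 90 130 10
```

```text
now f,y,z [137.4  -0.   29.1] tilt 34.5
shift [  0.1 -34.7 -24.9] turn [-0.001 -0.002 -0.001] t 11.38 F [ 1.2 -0.1 -1.7] w 9.0 g 45.1624721288681
shift [  0.1 -44.8 -10. ] turn [-0.001 -0.002 -0.001] t 11.38 F [ 1.2 -0.1 -1.7] w 9.0 g 45.1624721288681
22 z at f110 21.8 theta -0.0 roll 0.4
(70, 0, None, None) (76, 0, None, None) (82, 0, None, None) (88, 0, None, None) (94, 1, 22, 22) (100, 1, 21, 21) (106, 5, 21, 24) (112, 3, 22, 24) (118, 4, 21, 23) (124, 10, 20, 23) (130, 21, 22, 29) (136, 49, 26, 32) (142, 18, 27, 31) (148, 3, 0, 0) (154, 1, -1, -1)
```

```bash
python3 go.py 192 0 30 34.5|tail -1; python3 go.py 192 0 13.5 34.5|tail -1
```

```text
shift [  0.3 -45.4 -31.4] turn [-0.001 -0.001 -0.   ] t 11.43 F [-0.2 -0.3 -1. ] w 9.1 g 45.165050625801086
shift [  0.3 -54.7 -17.8] turn [-0.001 -0.001 -0.   ] t 11.43 F [-0.2 -0.3 -1. ] w 9.1 g 45.165050625801086
```

>>> {"name": "jog_arm", "arguments": {
  "steps": [
    [0,-9,-6.5,0,0,0,8],
    [0,-18,-13,0,0,0,8],
    [0,-27,-19.5,0,0,0,8],
    [0,-36,-26,0,0,0,8],
    [0,-44,-32,0,0,0,8]
  ]
}}

```text
time_s: 12.05
position: [0.5334, -0.0876, 0.0914]
ee_rot: [0.624, 2.815, 0.875]
contact_force: [-0.7, 0.3, -0.9]
grip_width: 0.0089
grasp_force: 45.1
```

```bash
python3 go.py 192 0 16 34.5; python3 plane.py 110 185 -10
```

```text
now f,y,z [192.1  -0.2  31.3] tilt 34.5
shift [ 0.2 -8.5 12.6] turn [ 0.001 -0.     0.   ] t 12.05 F [-0.7  0.3 -0.9] w 8.9 g 45.12873351573944
171 z at f110 22.7 theta -0.4 roll -0.8
(70, 0, None, None) (76, 0, None, None) (82, 0, None, None) (88, 0, None, None) (94, 0, None, None) (100, 0, None, None) (106, 0, None, None) (112, 9, 21, 24) (118, 6, 23, 24) (124, 16, 22, 25) (130, 8, 24, 26) (136, 14, 21, 25) (142, 23, 21, 25) (148, 19, 21, 24) (154, 21, 22, 24)
```

>>> {"name": "jog_arm", "arguments": {
  "steps": [
    [0,-2.3,3.3,0,0,0,8],
    [0,-4.5,6.6,0,0,0,8],
    [0,-6.8,9.9,0,0,0,8],
    [0,-8.5,12.4,0,0,0,8],
    [0,-9.1,13.2,0,0,0,8]
  ]
}}

```text
time_s: 12.72
position: [0.5337, -0.0866, 0.075]
ee_rot: [0.623, 2.815, 0.876]
contact_force: [0.1, -0.1, -1.6]
grip_width: 0.0087
grasp_force: 45.1
```

```bash
python3 go.py 192 0 13 34.5; python3 plane.py 110 185 -10
```

```text
now f,y,z [191.1  -0.   14.9] tilt 34.6
shift [ 0.1 -1.8  1.1] turn [ 0.001 -0.001  0.   ] t 12.72 F [ 0.1 -0.1 -1.6] w 8.7 g 45.134721994400024
108 z at f110 6.8 theta 0.2 roll 0.2
(70, 0, None, None) (76, 0, None, None) (82, 0, None, None) (88, 0, None, None) (94, 0, None, None) (100, 0, None, None) (106, 1, 6, 6) (112, 2, 4, 6) (118, 4, 6, 9) (124, 6, 6, 8) (130, 3, 10, 10) (136, 6, 5, 10) (142, 5, 6, 7) (148, 7, 7, 9) (154, 14, 6, 10)
```

>>> {"name": "jog_arm", "arguments": {
  "steps": [
    [0,-0.3,0.4,0,0,0,8],
    [0,-0.6,0.8,0,0,0,8],
    [0,-0.8,1.2,0,0,0,8],
    [0,-1.1,1.6,0,0,0,8],
    [0,-1.1,1.6,0,0,0,8]
  ]
}}

```text
time_s: 13.4
position: [0.5337, -0.0868, 0.0733]
ee_rot: [0.623, 2.815, 0.875]
contact_force: [0.5, -0.4, -1.1]
grip_width: 0.0089
grasp_force: 45.1
```

>>> {"name": "jog_arm", "arguments": {
  "steps": [
    [0,-0.3,0.4,0,0,0,8],
    [0,-0.6,0.8,0,0,0,8],
    [0,-0.6,0.8,0,0,0,8],
    [0,-0.6,0.8,0,0,0,8],
    [0,-0.6,0.8,0,0,0,8]
  ]
}}

```text
time_s: 14.02
position: [0.5337, -0.0868, 0.0724]
ee_rot: [0.623, 2.815, 0.875]
contact_force: [-0.6, 0.3, -0.7]
grip_width: 0.0087
grasp_force: 45.1
```

```bash
python3 plane.py 110 185 -10; python3 -c "
from h import *
print(np.mean([read_state()['contact_force'] for _ in range(5)],0))"
```

```text
103 z at f110 5.1 theta -0.3 roll -0.1
(70, 0, None, None) (76, 0, None, None) (82, 0, None, None) (88, 0, None, None) (94, 0, None, None) (100, 0, None, None) (106, 2, 4, 5) (112, 1, 3, 3) (118, 3, 5, 6) (124, 4, 5, 9) (130, 3, 4, 9) (136, 2, 4, 5) (142, 6, 4, 5) (148, 7, 4, 6) (154, 10, 5, 6) [ 1.04113402 -0.42025909 -1.48052769]
```

>>> {"name": "jog_arm", "arguments": {
  "steps": [
    [0,0,0,0,0,0,11],
    [0,0,-0.5,0,0,0,13],
    [0,0,-4,0,0,0,16],
    [0,0,-12,0,0,0,20],
    [0,0,-30,0,0,0,24]
  ],
  "newtons": 20
}}

```text
time_s: 14.7
position: [0.5262, -0.1025, 0.0976]
ee_rot: [0.623, 2.816, 0.876]
contact_force: [0.5, 0.3, 1.0]
grip_width: 0.0241
grasp_force: 0.0
```

>>> {"name": "jog_arm", "arguments": {
  "steps": [
    [0,0,-50,0,0,0,24],
    [0,0,-100,0,0,0,24],
    [0,0,-150,0,0,0,24],
    [60,0,-170,0,0,0,24],
    [120,0,-180,0,0,0,24]
  ]
}}

```text
time_s: 15.32
position: [0.3729, -0.1443, 0.2467]
ee_rot: [0.623, 2.814, 0.872]
contact_force: [-0.3, -0.5, 0.5]
grip_width: 0.0242
grasp_force: 0.0
```

>>> {"name": "jog_arm", "arguments": {
  "steps": [
    [60,0,0,0,0,0,24],
    [120,0,0,0,0,0,24],
    [180,0,0,0,0,0,24],
    [180,0,0,0,0,0,24],
    [180,0,0,0,0,0,24]
  ]
}}

```text
time_s: 15.95
position: [0.2116, -0.0688, 0.2458]
ee_rot: [0.625, 2.814, 0.871]
contact_force: [-0.0, 0.7, -0.2]
grip_width: 0.0239
grasp_force: 0.0
```

```bash
python3 - <<'E'
from h import *
f=grab_frame("top"); f0=np.load("top0.npy",allow_pickle=True).item()
p=np.load("pose.npy"); c,s=np.cos(p[2]),np.sin(p[2]); C=cloud(f); d=C-[p[0],p[1],0]
F=-(c*d[...,0]+s*d[...,1])*1000; Y=(-s*d[...,0]+c*d[...,1])*1000; Z=C[...,2]*1000
dark=(f["frame"].max(-1)<90)&(F>80)&(F<230)&(abs(Y)<95)
print("F",np.percentile(F[dark],[0.5,50,99.5]),"Y",np.percentile(Y[dark],[0.5,99.5]),"Z",np.percentile(Z[dark],[10,50,90]))
m=(abs(Y)<18)&(abs(F+18)<7); print("tab",np.median(Z[m]))
im=np.hstack([f0["frame"][100:290,100:260],f["frame"][100:290,100:260]]); cv2.imwrite("pics/end.png",cv2.resize(im[...,::-1],None,fx=2.5,fy=2.5))
print(read_state()["time_s"])
E
```

```text
F [ 99.75874222 155.39174307 195.26141738] Y [-73.41254997  71.23581936] Z [-0.34157951  3.98363173 10.26256489]
tab 97.78193489019007
16.0
```

View pics/end.png

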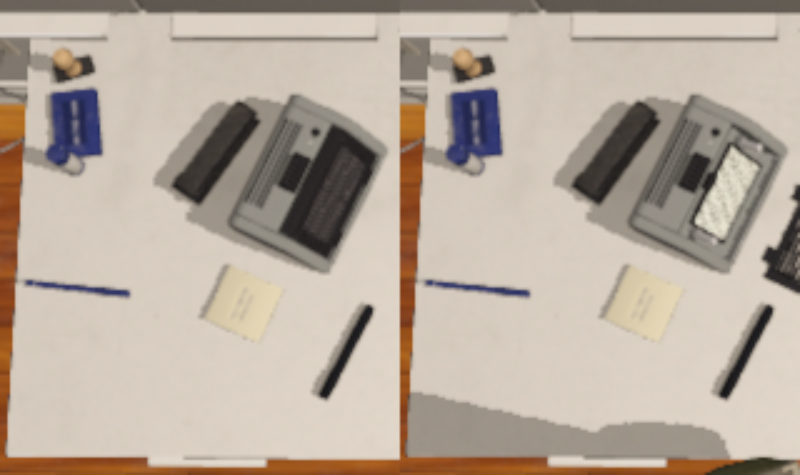

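The end picture shows the other things in view unmoved and the filter exposed at (727,195). The grille lies flat in front at (785,245), with its tongues about 100 mm ahead of the cleaner's origin, and the tab is up.

```bash
python3 -c "
from bench import hand_in
print(hand_in())"
```

```text
the job is handed in; nothing more can be done
None
```

I took the grille off and handed the job in, but the hand-in gave no verdict: the grille lies flat on the worktop, inner side up and clear of the cleaner, with the tab back up and nothing else seen to have moved (I didn't re-check the staple box or eraser afterwards).

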